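Back the weld turntable off one ratchet notch

TASK

The indexing weld turntable has been turned one notch too far. With a fingertip, lift its ratchet pawl by the red ball lever, up and over until it stays thrown back, then push the wheel backward one notch (clockwise seen from above) by one of its yellow pins, and tip the pawl back over so that it drops fully into the notch. Push only, do not pick anything up: the flanged pipe stays standing in the middle of the wheel, and the parts and tools lying about stay where they are.

Things in the scene. Friction and masses are not known exactly. Their poses are not given: they have to be found in the camera images.
- turntable: Fixed indexing turntable; place and yaw vary. Origin on the bench (z = 0) under the wheel's vertical axis. Grey base plate 260 x 260 x 12 mm, with a tongue 140 mm wide reaching 230 mm along its own +y. On the tongue stands the red pawl bracket: 38 mm wide, 136 to 172 mm out along +y, top at height 74 mm.
- hub (a point): Centre of the wheel's flat hub top, height 54 mm, on the axis. Hub radius 88 mm; around it the toothed rim out to radius 112 mm, tooth floors at height 40 mm, tooth tops at 54 mm. 12 saw teeth: one notch is 30 deg. The steep tooth faces stop the wheel going backward while the pawl is down; forward, the pawl rides up the ramps.
- table_wheel (a joint): Wheel angle, rad, positive anticlockwise from above; backward is negative. One notch = 0.524. At 0 the pawl's nose is midway in the present notch with 0.09 of free play either way; starts within +-0.07. The notch to reach has its middle at -0.524, same play; outside it the nose lands on a tooth. Turns stiffly (0.25 N m, about 4 N at a pin), stays where left; stops at -1.2 and 1.2.
- pawl (a joint): Pawl angle about its level pivot, rad: 0 = nose fully down in a notch; grows as the nose lifts and the ball lever swings up and outward, away from the wheel; stop at 1.0 = thrown right back. Over-centre: balance near 0.64; below it the pawl falls shut, beyond it it falls back and stays. On top of a tooth it rests at about 0.28. About 1 N at the ball moves it.
- pawl_pivot (a point): Point on the pawl's pivot, fixed to the turntable: 150 mm from the wheel's axis along the turntable's +y, at height 60 mm. Axes parallel to the turntable's. The pivot line runs along the turntable's x.
- pawl_ball (a point): Centre of the red ball (radius 11 mm) on the pawl's 10 mm lever rod, 95 mm from the pivot. Pawl down: lever leans inward, 28 deg off vertical, ball 105 mm from the wheel's axis along the turntable's +y, height 144 mm, free space under it and inward of it. Top of its swing: height 155 mm. Thrown back: 197 mm from the axis, height 143 mm.
- pin0 (a point): Centre of the top of a yellow upright pin on the wheel (14 mm diameter, 30 mm tall, top at height 84 mm, foot on the hub at height 54 mm), 72 mm from the wheel's axis; it turns with the wheel. The four pins are 90 deg apart; at wheel angle 0 this one is 45 deg anticlockwise of the pawl (of the turntable's +y axis).
- pin1 (a point): Centre of the top of a yellow upright pin on the wheel (14 mm diameter, 30 mm tall, top at height 84 mm, foot on the hub at height 54 mm), 72 mm from the wheel's axis; it turns with the wheel. The four pins are 90 deg apart; at wheel angle 0 this one is 135 deg anticlockwise of the pawl (of the turntable's +y axis).
- pin2 (a point): Centre of the top of a yellow upright pin on the wheel (14 mm diameter, 30 mm tall, top at height 84 mm, foot on the hub at height 54 mm), 72 mm from the wheel's axis; it turns with the wheel. The four pins are 90 deg apart; at wheel angle 0 this one is 225 deg anticlockwise of the pawl (of the turntable's +y axis).
- pin3 (a point): Centre of the top of a yellow upright pin on the wheel (14 mm diameter, 30 mm tall, top at height 84 mm, foot on the hub at height 54 mm), 72 mm from the wheel's axis; it turns with the wheel. The four pins are 90 deg apart; at wheel angle 0 this one is 315 deg anticlockwise of the pawl (of the turntable's +y axis).
- pipe: Loose flanged pipe stub of 0.4 to 0.7 kg standing on the middle of the wheel, riding with it. Flange 84 mm diameter, 10 mm thick; pipe 44 mm diameter, 60 mm tall over all (top at height 114 mm). Origin at the centre of its underside, z up. To be left standing.
- nozzle: Loose copper nozzle, 22 mm diameter, 38 mm tall, standing on a corner of the turntable's base plate. Origin at its underside. Leave alone.
- collar: Loose brass collar, 28 mm diameter, 14 mm tall, on the tongue of the base plate beside the pawl bracket. Origin at its underside. Leave alone.
- hammer: Loose hammer with a wooden handle lying on the bench along its own x, origin near its middle on the bench. Leave alone.
- brush: Loose brush with a wooden handle lying along its own x, origin near its middle on the bench. Leave alone.
- can: Loose blue and yellow spray can, 60 mm diameter, 140 mm tall, standing on the bench. Origin at its underside. Leave alone.
- square: Loose red and steel triangular welding magnet, 84 x 84 mm, 18 mm thick, lying on the bench. Origin at its underside. Leave alone.
- coupon: Loose steel T-shaped weld sample, 70 x 50 mm, 48 mm tall, on the bench. Origin at its underside. Leave alone.
Mind the look-alikes: they are no part of the job. Of the things that look like the pipe, the middle-sized one is meant.

How it is judged:
By the outcome, as a careful person would: the job done as asked, in the order asked, and still so for the second after the job is handed in, with the robot touching nothing.
It also fails if it takes over 64 s, if anything falls off the work surface, if the arm or the gripper's body presses on something with over 40 N, if the wrist force passes 120 N, or if a joint passes its speed limit or range.

ROBOT

A 6-joint arm with a two-finger parallel gripper is mounted at the origin on the work surface. World frame = base frame: x ahead of the robot, y to its left, z up, the work surface at z = 0. Lengths are in m, angles in degrees, forces in N, time in s.
With the tool pointing down it reaches from about 0.325 to 0.775 m from the base axis. Payload 5.5 kg.
Tool frame: the origin (TCP) lies at the centre of the arm's flange, where the gripper is bolted on; the fingertips stand 182 mm ahead of it and the grasp point (between the pads) lies 163 mm ahead of it; z points along the fingers, y is the direction in which the jaws open and shut (so a half turn about z gives the same grasp; the last joint's range is limited). The gripper opens to 88 mm and grips with 3 to 60 N. Pads are 20 mm wide; open, the fingers measure 115 mm over their backs; the gripper's body (75 mm by 178 mm) begins 61 mm behind the grasp point.
Start: joints at [-73.493, 5.22, 70.514, -0, 104.267, -3.249], TCP at [0.203, -0.565, 0.405] pointing down, gripper open.
Joint ranges: [-164.24, 164.24], [-49.07, 125.15], [9.68, 141.18], [-86.29, 266.29], [3.28, 154.24], [-151.56, 151.56]. Speed limits (degrees/s): [147.25, 147.25, 172.46, 180, 180, 180].

INTERFACE

Orientations are given as [roll, pitch, yaw] about the fixed x, y, z axes, in that order (R = Rz(yaw) Ry(pitch) Rx(roll)).
In Python, from station import r gives the robot as it stands. The module is installed in compiled form; this text tells all that it offers. Calls block until the motion is done:
- r.reach(position, orientation): joint-space move of the TCP to a pose.
- r.servo_line(position, rotation=None, speed=0.15): straight line of the TCP; rotation=None keeps the orientation; speed is the mean speed in m/s.
- r.move_joints(angles): joint-space move.
- r.let_go() and r.grab(squeeze=None): open the fingers fully, or close them until they stop; squeeze is the grip in N (None keeps the last).
- r.wait(seconds).
- r.inverse_kinematics(position, orientation): joint angles nearest the present ones, or None.
- r.sense(): the state.
- r.snapshot(name): name is "scene" or "top" or "wrist"; returns a dict with "frame" (384x512x3 uint8, red, green, blue), "fx", "fy", "cx", "cy" (pixels), "R" (3x3) and "t" (3): a world point X has camera coordinates R X + t. Camera axes: x right, y down, z forward; pixel columns grow to the right and rows downward; lengths in m; the calibration is good to about 2 mm. A picture is of the moment at which its call begins. There is no depth.
A pose or a line that the arm cannot do raises r.IKError and nothing moves.
- r.hand_in(): hands the job in, once; it reports no verdict.
The state is a dict: "clock": time; "joints": joint angles; "joint_vel": joint speeds; "joint_torque": joint torques, N m; "tcp_pos": TCP position; "orientation": TCP orientation; "contact_force": force on the tool from outside, world axes, zero at the start; "torque": the same for the moment, N m; "opening": finger opening in m.
Only numpy, scipy, OpenCV 4.12 (cv2) and the standard library are available. Lean on these libraries where they do the work, as an engineer would, in place of code of your own. Each camera call takes 0.05 s, during which the arm holds its last target.

## Working session

There is one attempt and no reset: what is moved stays moved. The work goes in short steps, each a Python script; the robot and the scene stay as the last script left them, time stands still between calls to the robot, and variables do not carry over. Pictures are saved under pics/ and viewed, and the job is handed in when it is done.

```bash
mkdir -p pics
python3 - <<'E'
from station import r
import cv2,pickle
for n in("scene","top","wrist"):
    s=r.snapshot(n); cv2.imwrite(f"pics/{n}0.png",cv2.cvtColor(s["frame"],cv2.COLOR_RGB2BGR)); pickle.dump(s,open(f"{n}0.pkl","wb"))
    print(n,s["fx"],s["cx"],s["cy"],(-s["R"].T@s["t"]).round(3),s["R"].round(2).tolist())
E
```

```text
scene 419.02545152868385 256.8638441107286 187.99499773195822 [ 1.127 -0.746  0.826] [[0.75, 0.66, -0.01], [0.38, -0.45, -0.81], [-0.54, 0.6, -0.59]]
top 368.0279804699734 252.20157536857994 190.13327589445097 [ 0.403 -0.026  1.239] [[-0.01, -1.0, 0.0], [-1.0, 0.01, -0.08], [0.08, -0.0, -1.0]]
wrist 318.81278651583443 250.09546690475776 188.0343431767033 [ 0.275 -0.538  0.384] [[0.34, -0.94, -0.0], [-0.9, -0.33, 0.28], [-0.26, -0.09, -0.96]]
```

View pics/scene0.png

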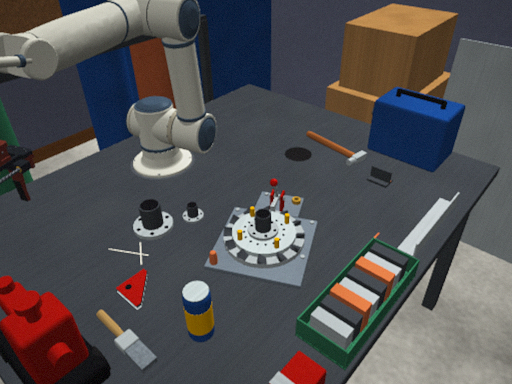

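View pics/top0.png

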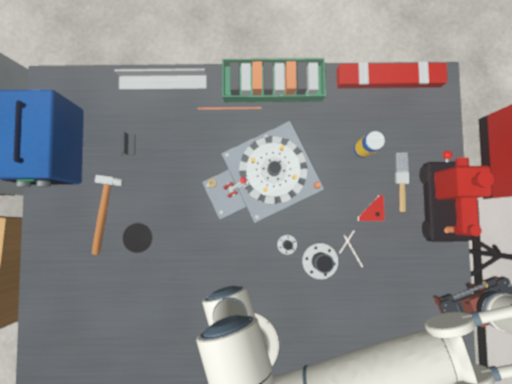

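The top view shows the wheel around (274,169), with the tongue pointing left and slightly down and the red lever around (235,188). I'll zoom in and measure.

```bash
cat > h.py <<'E'
import numpy as np,cv2,pickle
def ray(s,u,v):
    K=np.array([[s["fx"],0,s["cx"]],[0,s["fy"],s["cy"]],[0,0,1]])
    R=np.array(s["R"]);t=np.array(s["t"])
    d=R.T@np.linalg.solve(K,[u,v,1.]);return -R.T@t,d
def onz(s,u,v,z):
    c,d=ray(s,u,v);return c+d*(z-c[2])/d[2]
def proj(s,X):
    p=np.array(s["R"])@np.array(X)+np.array(s["t"]);return s["fx"]*p[0]/p[2]+s["cx"],s["fy"]*p[1]/p[2]+s["cy"]
def blobs(s,lo,hi,box,amin=4):
    h=cv2.cvtColor(s["frame"],cv2.COLOR_RGB2HSV);m=cv2.inRange(h,lo,hi)
    x0,y0,x1,y1=box;k=np.zeros_like(m);k[y0:y1,x0:x1]=m[y0:y1,x0:x1]
    n,l,st,c=cv2.connectedComponentsWithStats(k)
    return [(c[i].round(1).tolist(),st[i].tolist()) for i in range(1,n) if st[i][4]>=amin]
E
python3 - <<'E'
from h import *
for n,b in(("top",(195,115,330,230)),("scene",(200,170,330,290))):
    s=pickle.load(open(n+"0.pkl","rb"))
    f=cv2.cvtColor(s["frame"],cv2.COLOR_RGB2BGR)
    x0,y0,x1,y1=b
    k=4
    cv2.imwrite(f"pics/{n}_crop.png",cv2.resize(f[y0:y1,x0:x1],None,fx=k,fy=k,interpolation=cv2.INTER_CUBIC))
    print(n,"yellow");[print(*q) for q in blobs(s,(18,110,100),(32,255,255),b)]
    print(n,"red");[print(*q) for q in blobs(s,(0,150,80),(6,255,255),b)]
    print(n,"red2");[print(*q) for q in blobs(s,(172,150,80),(180,255,255),b)]
E
```

```text
top yellow
[281.3, 147.6] [280, 146, 3, 4, 7]
[252.5, 160.0] [252, 159, 2, 3, 6]
[294.0, 176.3] [293, 175, 3, 3, 7]
[265.0, 189.0] [264, 188, 3, 3, 5]
top red
[242.5, 179.7] [241, 178, 4, 4, 12]
top red2
scene yellow
[295.7, 199.3] [292, 196, 9, 8, 47]
[252.0, 210.9] [250, 206, 5, 11, 50]
[286.5, 217.6] [284, 213, 6, 11, 44]
[239.4, 234.4] [237, 230, 5, 10, 42]
[276.2, 242.2] [274, 238, 6, 10, 48]
scene red
[273.3, 181.6] [270, 179, 7, 7, 35]
[271.8, 194.4] [271, 189, 3, 13, 24]
[281.6, 200.4] [280, 190, 5, 21, 58]
scene red2
[273.6, 184.4] [272, 183, 4, 3, 5]
```

View pics/top_crop.png

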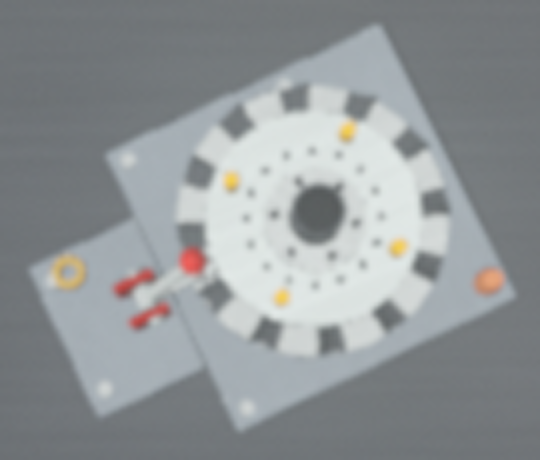

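View pics/scene_crop.png

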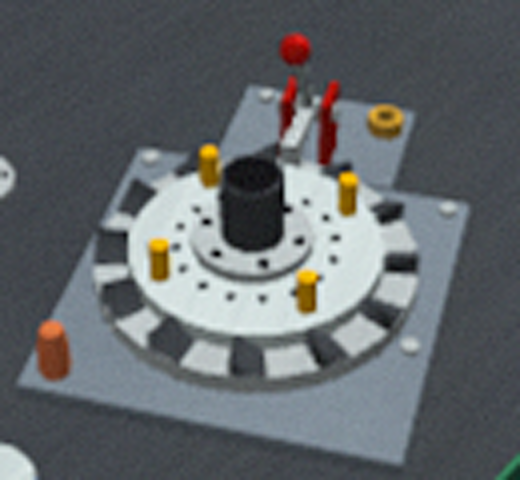

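Run:
```python
from h import *
t=pickle.load(open("top0.pkl","rb"));s=pickle.load(open("scene0.pkl","rb"))
P=np.array([onz(t,u,v,.080)[:2] for u,v in((281.3,147.6),(252.5,160.),(294,176.3),(265,189))]);print(P.round(4),P.mean(0).round(4))
c=P.mean(0);print(np.linalg.norm(P-c,axis=1),np.degrees(np.arctan2(*(P-c).T[::-1])).round(1))
Q=np.array([onz(t,195+x/4,115+y/4,.012)[:2] for x,y in((380,24),(515,297),(240,432),(105,154))]);print(Q.round(4),Q.mean(0))
for i in range(4):
    d=Q[(i+1)%4]-Q[i];print(np.linalg.norm(d),np.degrees(np.arctan2(d[1],d[0])))
a,d=ray(t,242.5,179.7);b,e=ray(s,273.3,182)
k=np.linalg.lstsq(np.c_[d,-e],b-a,rcond=None)[0];p,q=a+k[0]*d,b+k[1]*e;print("ball",p,q)
from station import r
print(r.sense())
```

```text
[[ 0.6321 -0.1226]
 [ 0.5931 -0.0303]
 [ 0.5395 -0.1612]
 [ 0.5001 -0.0687]] [ 0.5662 -0.0957]
[0.07113719 0.07076092 0.07075844 0.07137434] [ -22.2   67.6 -112.2  157.8]
[[ 0.7367 -0.1595]
 [ 0.5028 -0.2679]
 [ 0.3929 -0.0364]
 [ 0.6276  0.0746]] [ 0.56497349 -0.09728958]
0.25780190636346845 -155.1349902857756
0.2561869956551486 115.40226199165821
0.2596570011459798 25.314098297521657
0.2582115198037942 -65.0118240325614
ball [0.52340541 0.00053662 0.14456507] [0.52363783 0.0007527  0.14459581]
{'clock': 0.15, 'joints': array([-7.34932151e+01,  5.25117144e+00,  7.05644115e+01, -3.64445111e-04,
        1.04266573e+02, -3.25081187e+00]), 'joint_vel': array([-0.01611514,  0.00156936, -0.13110325, -0.03411965,  0.066869  ,
       -0.03851159]), 'joint_torque': array([ 1.88084974e-03, -4.47044778e+01, -4.06906879e+01,  6.98087714e-02,
        2.74110201e-02, -1.37087050e-04]), 'tcp_pos': array([ 0.2028132 , -0.56472789,  0.40380359]), 'orientation': array([-1.79917956e+02, -4.30604174e-03,  1.97575042e+01]), 'contact_force': array([-0.29323838,  0.26515849,  0.08017485]), 'torque': array([0.02993253, 0.00468481, 0.04888613]), 'opening': 0.08783296143476386}
```

View pics/wrist0.png

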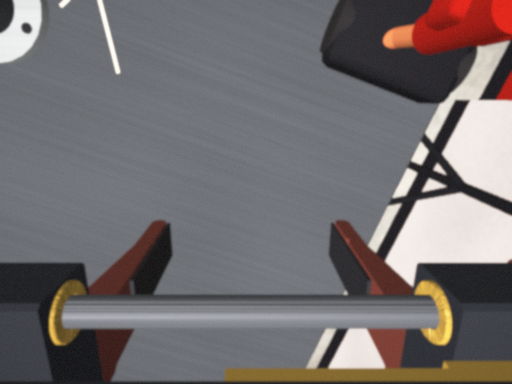

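The pins place the wheel axis at about (0.566,-0.096), the plate +y direction at about 115°, and the ball at (0.5235,0.0006,0.1446), which matches pawl down. Next I'll close the fingers and take a nearer wrist view.

Run:
```python
from station import r
from h import *
r.grab(5)
r.reach([0.579,-0.124,0.45],[180,0,115.2])
s=r.snapshot("wrist");pickle.dump(s,open("wrist1.pkl","wb"));cv2.imwrite("pics/wrist1.png",cv2.cvtColor(s["frame"],cv2.COLOR_RGB2BGR))
q=r.sense();print(q["clock"],q["tcp_pos"],q["orientation"],q["joints"].round(1),q["opening"])
B=(0,0,512,384)
print("y");[print(*w) for w in blobs(s,(18,110,100),(32,255,255),B,20)]
print("red");[print(*w) for w in blobs(s,(0,150,80),(6,255,255),B,20)]
```

```text
3.625 [ 0.57881077 -0.12498076  0.44987435] [-1.79981586e+02  5.04974101e-03  1.15094125e+02] [-15.5   4.8  66.3  -0.  108.9 -40.6] 0.0006822192876832106
y
[207.9, 87.5] [202, 81, 13, 13, 135]
[303.5, 91.5] [297, 86, 14, 12, 144]
[207.7, 179.8] [201, 172, 14, 16, 156]
[295.9, 183.2] [290, 175, 13, 17, 161]
[244.2, 311.5] [242, 280, 6, 65, 321]
[256.0, 311.7] [253, 280, 6, 65, 313]
[364.1, 288.0] [360, 283, 8, 12, 36]
[136.4, 288.1] [134, 284, 6, 10, 22]
[202.7, 371.4] [16, 338, 359, 44, 6265]
red
[255.5, 15.7] [241, 0, 30, 31, 599]
[69.7, 281.5] [53, 262, 37, 33, 781]
[383.3, 364.2] [368, 343, 34, 39, 875]
```

View pics/wrist1.png

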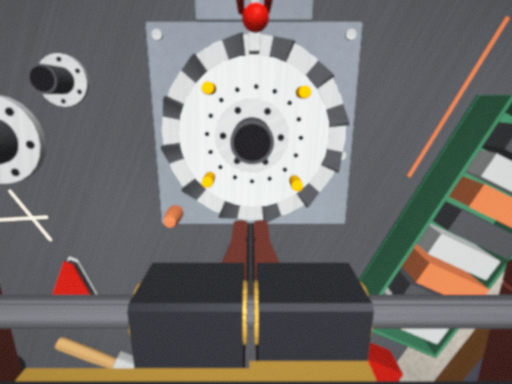

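The wrist view shows all four pins, the plate corners (147,22), (363,20), (347,222), (155,223) and the ball at the top edge (255,16).

Run:
```python
from h import *
s=pickle.load(open("wrist1.pkl","rb"))
for z in(.076,.08,.084):
    P=np.array([onz(s,u,v,z)[:2] for u,v in((207.9,87.5),(303.5,91.5),(295.9,183.2),(207.7,179.8))]);c=P.mean(0)
    print(z,c.round(4),np.linalg.norm(P-c,axis=1).round(4),np.degrees(np.arctan2(*(P-c).T[::-1])).round(1))
# plate edges by gradient on scan rows/cols, excluding the wheel
g=cv2.GaussianBlur(cv2.cvtColor(s["frame"],cv2.COLOR_RGB2GRAY),(3,3),0).astype(float)
L=[];Rr=[];Bt=[];T=[]
for v in range(30,215,3):
    gx=np.diff(g[v]);
    L.append((140+np.argmax(gx[140:160])+.5,v)); Rr.append((340+np.argmin(gx[340:368])+.5,v))
for u in list(range(200,230,3))+list(range(275,340,3)):
    gy=np.diff(g[:,u]);Bt.append((u,210+np.argmin(gy[210:232])+.5))
for u in list(range(160,190,3))+list(range(320,355,3)):
    gy=np.diff(g[:,u]);T.append((u,12+np.argmax(gy[12:30])+.5))
ang=[];mid=[]
for nm,E in(("L",L),("R",Rr),("B",Bt),("T",T)):
    W=np.array([onz(s,u,v,.012)[:2] for u,v in E],np.float32)
    vx,vy,x,y=cv2.fitLine(W,cv2.DIST_HUBER,0,.001,.001).ravel()
    res=np.abs((W[:,0]-x)*vy-(W[:,1]-y)*vx);print(nm,np.degrees(np.arctan2(vy,vx)).round(2),x,y,np.median(res)); mid.append((vx,vy,x,y))
def isec(a,b):
    A=np.array([[a[0],-b[0]],[a[1],-b[1]]]);k=np.linalg.solve(A,[b[2]-a[2],b[3]-a[3]]);return np.array(a[2:])+k[0]*np.array(a[:2])
C=[isec(mid[i],mid[j]) for i in(0,1) for j in(2,3)];print(np.round(C,4),np.mean(C,0))
```

```text
0.076 [ 0.5696 -0.0936] [0.0716 0.0716 0.0716 0.0716] [ 158.    67.8  -22.  -112.2]
0.08 [ 0.5694 -0.0931] [0.0708 0.0708 0.0708 0.0708] [ 158.    67.8  -22.  -112.2]
0.084 [ 0.5691 -0.0927] [0.07 0.07 0.07 0.07] [ 158.    67.8  -22.  -112.2]
L -64.84 0.4565281 -0.1550934 0.00034421775
R -64.81 0.6849656 -0.03643095 0.00044487976
B 25.19 0.6307848 -0.20725648 7.450581e-09
T 25.18 0.48183683 0.0073086754 6.519258e-09
[[ 0.5081 -0.265 ]
 [ 0.3986 -0.0318]
 [ 0.741  -0.1554]
 [ 0.6313  0.0776]] [ 0.56975687 -0.09365195]
```

```bash
cat >> h.py <<'E'
C0=np.array([0.5688,-0.0940]);YAW=115.2
ey=np.array([np.cos(np.radians(YAW)),np.sin(np.radians(YAW))]);ex=np.array([ey[1],-ey[0]])
def W(x,y,ztip):
    p=C0+x*ex+y*ey;return [p[0],p[1],ztip+.182]
def save(s,n): pickle.dump(s,open(n+".pkl","wb"));cv2.imwrite(f"pics/{n}.png",cv2.cvtColor(s["frame"],cv2.COLOR_RGB2BGR))
E
python3 - <<'E'
from station import r
from h import *
O=[180,0,YAW]
r.reach(W(0,.058,.22),O)
r.servo_line(W(0,.058,.138),speed=.15)
f0=r.sense()["contact_force"]
for y in(.08,.10,.12,.14,.155,.170):
    r.servo_line(W(0,y,.138),speed=.06)
    q=r.sense();print(y,q["clock"],(q["contact_force"]-f0).round(2),q["tcp_pos"].round(4))
save(r.snapshot("scene"),"scene2")
E
python3 -c "
import cv2;f=cv2.imread('pics/scene2.png');cv2.imwrite('pics/scene2c.png',cv2.resize(f[120:300,180:340],None,fx=4,fy=4)[:600])"
```

```text
0.08 5.3333 [ 0.46 -0.02 -0.81] [ 0.5346 -0.0212  0.3203]
0.1 5.8167 [ 1.41 -1.18  0.51] [ 0.5261 -0.0031  0.3199]
0.12 6.3 [ 0.13 -0.78 -0.71] [0.5175 0.015  0.3198]
0.14 6.7833 [ 0.13 -0.47  0.51] [0.509  0.0331 0.32  ]
0.155 7.1833 [ 0.93 -0.19 -0.79] [0.5027 0.0466 0.3201]
0.17 7.5833 [ 0.8   0.26 -1.01] [0.4963 0.0602 0.3201]
```

View pics/scene2c.png

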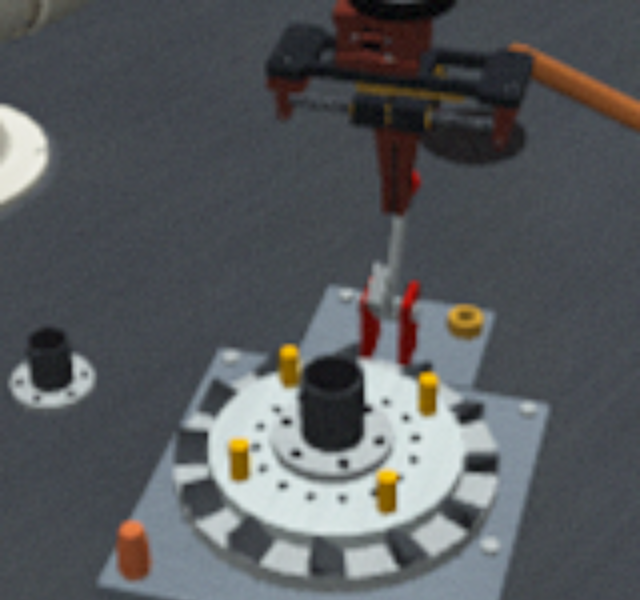

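The pawl is thrown back: the ball is behind the finger at about (413,180) in the crop. Next I'll push pin1 clockwise, first to about -24°, then measure.

```bash
cat >> h.py <<'E'
def pinpose(a,d,ztip,rad=.074):
    A=np.radians(a);u=np.array([np.cos(A),np.sin(A)]);t=np.array([-u[1],u[0]])
    p=C0+rad*u+d*t;return [p[0],p[1],ztip+.182],[180,0,a-90]
def pins(s,z=.078):
    out=[]
    for c,st in blobs(s,(18,110,100),(32,255,255),(200,170,330,290),25):
        p=onz(s,*c,.069)[:2]
        if .055<np.linalg.norm(p-C0)<.09: out.append(p)
    P=np.array(out);a=np.degrees(np.arctan2(*(P-C0).T[::-1]));return P,a
E
python3 - <<'E'
from h import *
s=pickle.load(open("scene0.pkl","rb"));P,a=pins(s);print(P.round(4),P.mean(0),a.round(1))
s=pickle.load(open("scene2.pkl","rb"));P,a=pins(s);print(P.mean(0),a.round(1))
from station import r
O=[180,0,YAW]
r.servo_line(W(0,.15,.138),speed=.15)
r.servo_line(W(0,.12,.22),speed=.2)
p,o=pinpose(248,.032,.19);r.reach(p,o)
p,o=pinpose(248,.032,.062);r.servo_line(p,o,speed=.15)
f0=r.sense()["contact_force"]
p,o=pinpose(248,.018,.062);r.servo_line(p,o,speed=.05)
for a in(242,236,230,224):
    p,o=pinpose(a,.017,.062);r.servo_line(p,o,speed=.06)
    q=r.sense();print(a,q["clock"],(q["contact_force"]-f0).round(2),q["joints"].round(0))
s=r.snapshot("scene");save(s,"scene3");P,a=pins(s);print(P.round(4),a.round(1))
save(r.snapshot("wrist"),"wrist3")
E
python3 -c "
import cv2;f=cv2.imread('pics/scene3.png');cv2.imwrite('pics/scene3c.png',cv2.resize(f[150:300,180:340],None,fx=4,fy=4)[:600])"
```

```text
[[ 0.5004 -0.0654]
 [ 0.5934 -0.0253]
 [ 0.5404 -0.1606]
 [ 0.6337 -0.1205]] [ 0.56698661 -0.0929243 ] [ 157.3   70.3 -113.1  -22.2]
[ 0.56704548 -0.0929969 ] [ 157.3   70.3 -113.1  -22.3]
242 11.2333 [-0.45  0.06 -1.07] [-20.   3.  89.   0.  88. -82.]
236 11.5167 [ 0.7   0.04 -2.05] [-20.   2.  91.   0.  88. -77.]
230 11.8 [-0.97  0.3  -1.08] [-20.   0.  92.   0.  88. -71.]
224 12.0833 [-0.3   0.93 -0.64] [-20.  -1.  93.   0.  88. -64.]
[[ 0.6208 -0.0445]
 [ 0.6145 -0.1456]] [ 43.6 -48.5]
```

View pics/scene3c.png

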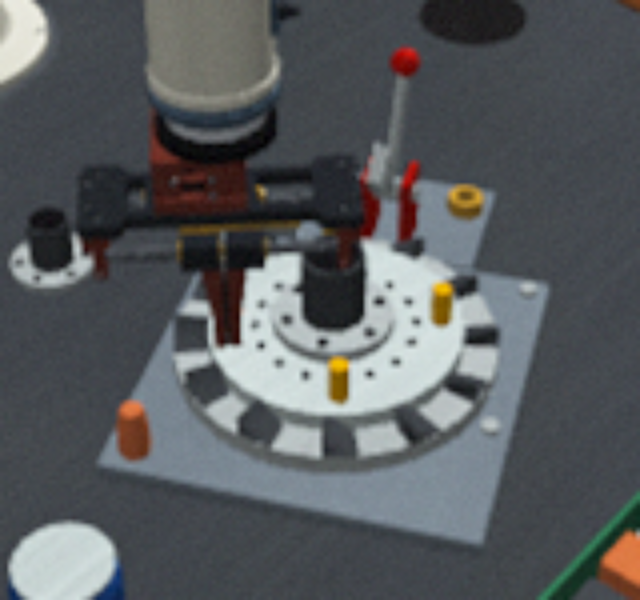

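View pics/wrist3.png

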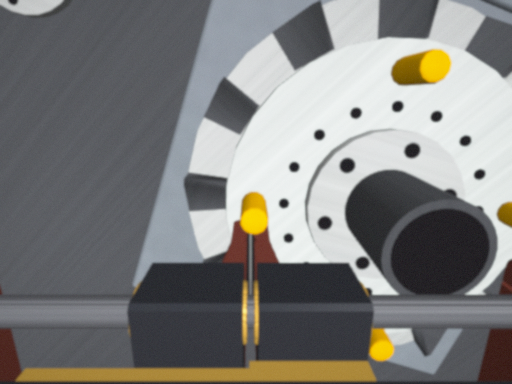

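The wheel has turned about -26.5° (target about -27.8°), and the pawl is still thrown back with the ball at (404,60) in the crop. I'll nudge it a little further, back off, and re-measure from the first wrist pose.

Run:
```python
from station import r
from h import *
p,o=pinpose(222.8,.0170,.062);r.servo_line(p,o,speed=.03)
p,o=pinpose(222.8,.034,.062);r.servo_line(p,o,speed=.1)
p,o=pinpose(222.8,.034,.2);r.servo_line(p,o,speed=.2)
r.reach([0.579,-0.124,0.45],[180,0,115.2])
s=r.snapshot("wrist");save(s,"wrist4")
q=r.sense();print(q["clock"])
b=[w[0] for w in blobs(s,(18,110,100),(32,255,255),(150,40,350,230),60)]
P=np.array([onz(s,*w,.078)[:2] for w in b]);c=P.mean(0);print(b,c,np.degrees(np.arctan2(*(P-c).T[::-1])).round(1))
s=r.snapshot("scene");save(s,"scene4");P,a=pins(s);print(P.mean(0),a)
print([w for w in blobs(s,(0,150,80),(6,255,255),(200,120,330,220),10)])
```

```text
14.1167
[[234.6, 72.3], [317.0, 120.0], [192.3, 156.2], [270.8, 198.2]] [ 0.56927204 -0.09337628] [ 131.8   41.8 -138.5  -48.3]
[ 0.58294422 -0.11081935] [-140.05191144   42.9167903   -48.89273605]
[([246.6, 125.0], [244, 124, 7, 3, 11]), ([280.9, 165.0], [278, 162, 7, 7, 36]), ([281.5, 200.0], [280, 190, 5, 20, 57]), ([272.1, 202.3], [270, 197, 5, 12, 34])]
```

View pics/wrist4.png

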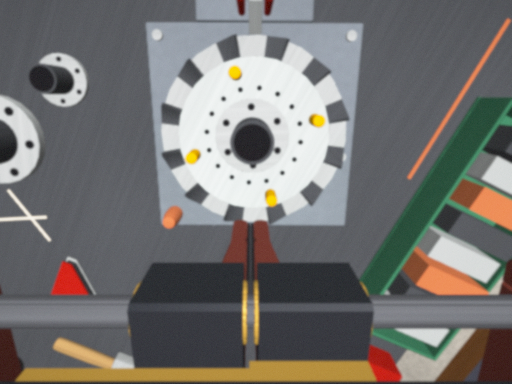

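The wheel reads about -28.5° (-0.497 rad), inside the notch window of -0.433 to -0.614, and the pipe is standing. Now I'll tip the pawl back from outside.

```bash
python3 - <<'E'
from station import r
from h import *
O=[180,0,YAW]
r.reach(W(0,.243,.24),O)
r.servo_line(W(0,.243,.136),speed=.15)
f0=r.sense()["contact_force"]
for y in(.215,.195,.18,.165,.15,.135):
    r.servo_line(W(0,y,.138),speed=.06)
    q=r.sense();print(y,q["clock"],(q["contact_force"]-f0).round(2))
r.wait(.3)
s=r.snapshot("scene");save(s,"scene5")
r.servo_line(W(0,.165,.138),speed=.15)
r.servo_line(W(0,.165,.25),speed=.2)
r.reach([0.55,-0.09,0.47],[180,0,115.2])
s=r.snapshot("wrist");save(s,"wrist6")
s=r.snapshot("scene");save(s,"scene6");print(r.sense()["clock"])
P,a=pins(s);print(a)
print([w for w in blobs(s,(0,150,80),(6,255,255),(200,120,330,220),10)])
E
python3 -c "
import cv2;f=cv2.imread('pics/scene6.png');cv2.imwrite('pics/scene6c.png',cv2.resize(f[150:300,180:340],None,fx=4,fy=4)[:600])"
```

```text
0.215 16.6917 [ 1.72  0.46 -0.35]
0.195 17.175 [1.04 0.22 0.85]
0.18 17.575 [ 0.86  0.41 -0.67]
0.165 17.975 [ 0.79 -1.06  0.37]
0.15 18.375 [ 0.9   0.55 -0.09]
0.135 18.775 [0.95 0.74 0.58]
20.9667
[-140.05191144   42.9167903   -48.89273605]
[([273.1, 181.7], [270, 179, 7, 7, 37]), ([271.9, 194.4], [271, 189, 3, 13, 27]), ([281.6, 200.3], [280, 190, 5, 20, 55])]
```

View pics/scene6c.png

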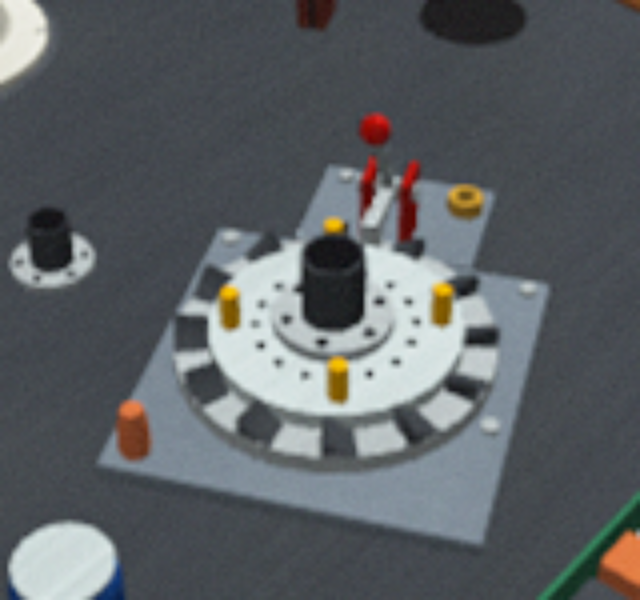

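View pics/wrist6.png

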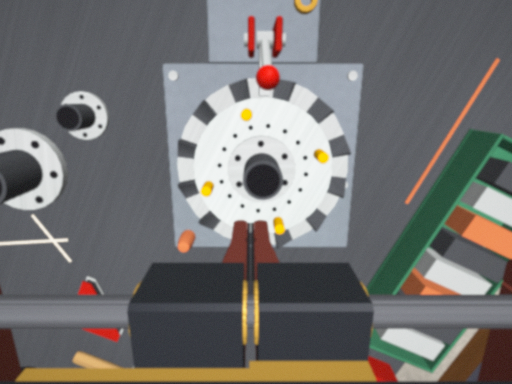

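The ball's image position (273.1,181.7) is within 0.3 px of the start (273.3,181.6), so the nose is fully down. If it were resting on a tooth the ball would sit about 27 mm away. The pins have not moved and the pipe is standing.

Run:
```python
from station import r
r.hand_in()
```

```text
the job is handed in; nothing more can be done
```

The job is done and handed in at about 21 s of the 64 s allowed. I threw the pawl back with the closed fingertip, pushed the wheel back one notch by pin1, and tipped the pawl over so it dropped into the notch.

- **Wheel:** it last measured about -28.5° (-0.497 rad) in the wrist view. The notch window is -0.433 to -0.614, so it sits about 1.5° short of the middle. The pins did not move when the pawl dropped.
- **Pawl:** the ball came back to within 0.3 px of its original closed position in the scene camera, so the nose is fully down in the notch.
- **Surroundings:** the pipe stands in the middle of the wheel, and the nozzle and collar look undisturbed. I did not measure the hammer, brush, can, square or coupon, but the arm worked only over the turntable. The arm was clear of everything at hand-in.
- **Forces:** at each step I checked, the contact force had changed by only about 2 N.
- **Disagreement:** the top and wrist cameras put the wheel's axis about 4 mm apart. I used a value close to the wrist view's, and it had no visible effect.

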